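# Shim the rocking paint balance

## Task

The paint-mixing balance is tilted because its near right foot has lost its rubber pad. With the fingertips, push the black wedge along the table, thin end first, under that foot until the foot stands on the wedge's flat part and the balance is level. Then press down on the round pad on the corner above that foot to check that it no longer rocks, let go and leave it so; push only, lift nothing, keep the balance where it stands and leave the jar, cup and bottle alone.

Things in the scene. Friction and masses are not known exactly. Their poses are not given: they have to be found in the camera images.
- balance: Low white balance, loose, 1.3 kg, housing 120 (x) x 140 (y) mm, round steel pan on top. Origin under the housing's centre, at table height when level; x to its far side, y left, z up. When level: underside 24, housing top 52, pan top 60 mm high. Feet 20 mm wide, round-ended, at x +-42, y +-52 mm, 24 mm high but for the short one (16 mm): it starts leaning 0.12 rad to that corner.
- short_foot (a point): Lowest point of the short foot, at (-42, -52, 8) mm in the balance's frame (near right corner, 18 mm inside the housing's edges): on the table at the start, 8 mm above it when the balance is level. Axes as the balance. Only about 2 to 3 N rest on this foot.
- pad_top (a point): Centre of the top of the round press pad (rigid grey disc, 26 mm diameter, 4 mm high) on the housing's corner right above the short foot: at (-42, -52, 56) mm in the balance's frame, 56 mm above the table when level. Axes as the balance.
- wedge: Black levelling wedge, loose, 80 g, 96 (x) x 50 (y) mm. Origin: centre of its underside; x to the thin end, which points towards the short foot at the start. Ramp from the thin end (x = 48, 1.5 mm thick) up to x = 10 (8 mm thick), then a flat land 8 mm thick back to x = -40; a push ridge 22 mm high closes the thick end (x = -48 to -40). With the short foot on the land the balance is level on four feet.
- wedge_butt (a point): Centre of the flat outer face of the push ridge, at (-48, 0, 12) mm in the wedge's frame: where to push. Axes as the wedge.
- jar: Bystander: glass jar with a screw lid, 34 mm diameter, 52 mm high; origin centre of its underside.
- cup: Bystander: white mixing cup, 60 mm diameter, 42 mm high; origin centre of its underside.
- bottle: Bystander: paint dropper bottle, 36 mm diameter, 102 mm high; origin centre of its underside.
- corner_pad: The same press pad; origin at the centre of its underside, 4 mm below pad_top, axes as the balance.

How it is judged:
On the way, in this order (a step that is already met when the one before it is completed fails the run):
1. the wedge carries the short foot and the balance is level (angle between balance's own z axis and vertical below 0.015 rad and contact force between wedge and balance above 0.5 N), for 0.2 s.
2. the fingers press on the corner pad (over 2 N) and the balance stays level (all of step 1 and contact force between the fingers and corner_pad above 2 N), for 0.1 s.
At the end, for the whole second after the job is handed in: The balance stands level (tilt under 0.015 rad) and still, with its short foot on the flat land of the wedge and at least 0.5 N between wedge and balance (all of step 1 and x of short_foot in the frame of wedge between -0.04 and 0.011 m and linear speed of each of balance, wedge below 0.01 m/s); the robot touches nothing.
It fails at once if the wedge is lifted (over 12 mm) or tipped (over 0.3 rad) (height (world z) of wedge above 0.012 m or angle between wedge's own z axis and vertical above 0.3 rad).
It fails at once if the wedge is squeezed or pushed with more than 30 N (contact force between the fingers and wedge above 30 N).
It fails at once if the balance is lifted or tipped (tilt over 0.17 rad, or origin over 15 mm up) (angle between balance's own z axis and vertical above 0.17 rad or height (world z) of balance above 0.015 m).
It fails at once if the balance is pushed away (over 25 mm) (distance of balance from where it was at the start of the episode above 0.025 m).
It fails at once if the jar, cup or bottle is shifted or tipped (over 15 mm) (distance of any of jar, cup, bottle from where it was at the start of the episode above 0.015 m).
It also fails if it takes over 54 s, if anything falls off the work surface, if the arm or the gripper's body presses on something with over 40 N, if the wrist force passes 120 N, or if a joint passes its speed limit or range.

## Robot

A 6-joint arm with a two-finger parallel gripper is mounted at the origin on a cart in front of the work surface, level with it; the furniture and walls round the work are solid. World frame = base frame: x ahead of the robot, y to its left, z up, the work surface at z = 0. Lengths are in m, angles in rad, forces in N, time in s.
With the tool pointing down it reaches from about 0.35 to 0.975 m from the base axis. Payload 4.9 kg.
Tool frame: the origin (TCP) lies at the very end of the fingers, on their centre line; the grasp point (between the pads) lies 19 mm behind it (manip.grip_depth is the distance from the TCP to the grasp point, in m); z points along the fingers, x is the direction in which the jaws open and shut, and the axes are right-handed (so a half turn about z gives the same grasp; the last joint's range is limited). The gripper opens to 85 mm and grips with 20 to 120 N. Pads are 22 mm wide; open, the fingers measure 114 mm over their backs; the gripper's body (76 mm by 85 mm) begins 54 mm behind the grasp point. The pads swing forward as they close: fully open they stand 13 mm farther back than shut.
Start: joints at [-1.317, 0.053, 1.613, -0, 1.476, -0.119], TCP at [0.228, -0.582, 0.231] pointing down, gripper open.
Joint ranges: [-3.01, 3.01], [-1.01, 2.22], [0.06, 2.58], [-1.02, 4.17], [0.09, 2.62], [-3.14, 3.14]. Speed limits (rad/s): [2.57, 2.57, 3.14, 3.14, 3.14, 3.14].

## Interface

Orientations are given as a unit quaternion [w, x, y, z].
In Python, from plant import manip gives the robot as it stands. The module is installed in compiled form; this text tells all that it offers.
- The arm moves only by the shell command python3 -m crank 'ROWS' [OPENING]. ROWS is JSON, a list of rows, each a list of 4 numbers: the shift along the tool's x, y, z in cm, then the turn about the tool's z in units of 6 degrees (1.0 is 6 degrees). A call has 1 to 10 rows; each row shifts and turns the commanded pose from where the row before left it, along the tool's axes as they then stand; what a row does not reach is not made up. A row lasts 1/12 s, in which the tool goes at most 41.7 mm and 7.16 degrees, less where a joint would pass 70% of its speed; a pose out of reach is approached as far as the arm can. A call with a gripper value outside its range is refused whole. OPENING is the opening, from 0 (shut) to 1 (fully open), set as the call begins (- or left out, the last holds). The fingers move at their own pace and stop on an object; the grip force is fixed at half the most. Time passes only in rows, so rows that do not move let the fingers close. It gives the time, the measured TCP pose, the force and the opening at its end, in the units of the state.
- manip.state(): the state, without advancing time (a new reading comes with each control period).
- manip.grab_frame(name): name is "side" or "top" or "wrist"; returns a dict with "img" (400x640x3 uint8, red, green, blue), "intrinsics" (3x3 intrinsics, pixels), "D" ([k1, k2, p1, p2, k3] as OpenCV has them; the pictures are not rectified), "position" and "orientation" of the camera in the world. Camera axes: x right, y up, looking along -z (the intrinsics and any distortion apply to the point x, -y, -z); pixel columns grow to the right and rows downward; lengths in m; the calibration is good to about 2 mm. A picture is of the moment at which its call begins. There is no depth.
- manip.job_done(): hands the job in, once; it reports no verdict.
The state is a dict: "time": time; "joint_pos": joint angles; "joint_vel": joint speeds; "joint_efforts": joint torques, N m; "tool_pos": TCP position; "tool_rot": TCP orientation; "contact_force": force on the tool from outside, world axes, zero at the start; "ft_torque": the same for the moment, N m; "gripper_width": opening from 0.0 (shut) to 1.0 (fully open).
Only numpy, scipy, OpenCV 4.12 (cv2) and the standard library are available. Lean on these libraries where they do the work, as an engineer would, in place of code of your own. Each camera call takes 0.05 s, during which the arm holds its last target.

## Working session

There is one attempt and no reset: what is moved stays moved. The work goes in short steps, Python scripts to look and compute and a shell command to move; the robot and the scene stay as the last step left them, time stands still between calls to the robot, and variables do not carry over. Pictures are saved under pics/ and viewed, and the job is handed in when it is done.

```bash
mkdir -p pics
cat > h.py <<'E'
import numpy as np, cv2
from plant import manip
from scipy.spatial.transform import Rotation as R
import pickle
def rot(q): return R.from_quat([q[1],q[2],q[3],q[0]]).as_matrix()
def grab(n,fn):
    f=manip.grab_frame(n); cv2.imwrite('pics/'+fn+'.png',cv2.cvtColor(f['img'],cv2.COLOR_RGB2BGR)); pickle.dump(f,open('pics/'+fn+'.pkl','wb')); return f
def load(fn): return pickle.load(open('pics/'+fn+'.pkl','rb'))
def ray(f,u,v):
    p=cv2.undistortPoints(np.array([[[u,v]]],float),np.array(f['intrinsics'],float),np.array(f['D'],float))[0,0]
    return np.array(f['position']),rot(f['orientation'])@np.array([p[0],-p[1],-1])
def onz(f,u,v,z):
    o,d=ray(f,u,v); return o+d*(z-o[2])/d[2]
def proj(f,P):
    Rm=rot(f['orientation']); c=(np.atleast_2d(P)-np.array(f['position']))@Rm
    c=c*np.array([1,-1,-1])
    return cv2.projectPoints(c,np.zeros(3),np.zeros(3),np.array(f['intrinsics'],float),np.array(f['D'],float))[0][:,0]
def crop(fn,out,x0,y0,x1,y1,s):
    im=cv2.imread('pics/'+fn+'.png')[y0:y1,x0:x1]; cv2.imwrite('pics/'+out+'.png',cv2.resize(im,None,fx=s,fy=s,interpolation=cv2.INTER_CUBIC))
E
python3 - <<'E'
from h import *
for n in ['side','top','wrist']:
    f=grab(n,n+'0'); print(n,np.round(f['position'],3),np.round(f['orientation'],3),np.round(f['D'],3),np.round(f['intrinsics'],1).tolist())
print(manip.state())
E
```

```text
side [0.566 0.121 0.821] [0.096 0.02  0.243 0.965] [-0.09  0.    0.    0.    0.  ] [[405.0, 0.0, 320.3], [0.0, 405.0, 199.8], [0.0, 0.0, 1.0]]
top [ 0.347 -0.256  0.912] [ 0.712  0.051 -0.069 -0.697] [-0.006  0.     0.     0.     0.   ] [[378.8, 0.0, 322.6], [0.0, 378.8, 196.1], [0.0, 0.0, 1.0]]
wrist [ 0.304 -0.552  0.373] [ 0.815 -0.132  0.091 -0.557] [-0.064  0.     0.     0.     0.   ] [[316.1, 0.0, 320.4], [0.0, 316.1, 199.4], [0.0, 0.0, 1.0]]
{'time': 0.15, 'joint_pos': array([-1.31701925e+00,  5.32245933e-02,  1.61400199e+00,  3.12100186e-06,
        1.47600186e+00, -1.18994816e-01]), 'joint_vel': array([-0.00083623,  0.00026166, -0.00314399,  0.00081379,  0.00171292,
        0.00079794]), 'joint_efforts': array([ 9.55773576e-04, -3.94242203e+01, -3.70720875e+01, -2.35051931e-05,
        4.59672083e-03,  2.15378137e-06]), 'tool_pos': array([ 0.22750259, -0.58159   ,  0.23031945]), 'tool_rot': array([-5.39249992e-04,  8.25892596e-01, -5.63826880e-01, -6.14948928e-04]), 'contact_force': array([ 0.47488947, -0.11681271,  0.21518409]), 'ft_torque': array([5.64157644e-05, 9.43465307e-03, 1.32314390e-02]), 'gripper_width': 1.0013268031983018}
```

View pics/side0.png

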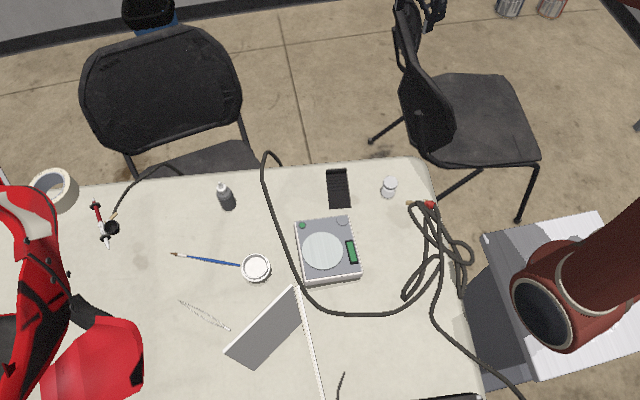

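View pics/top0.png

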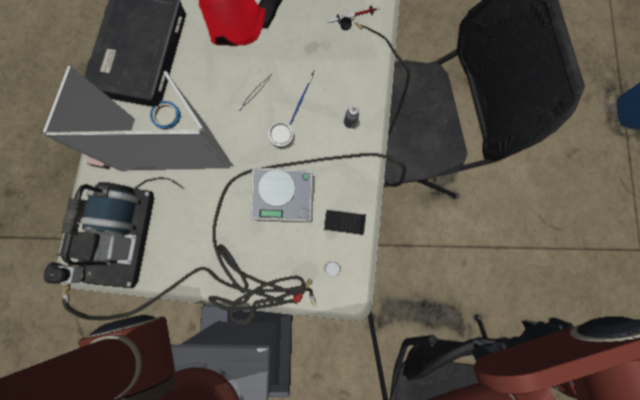

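View pics/wrist0.png

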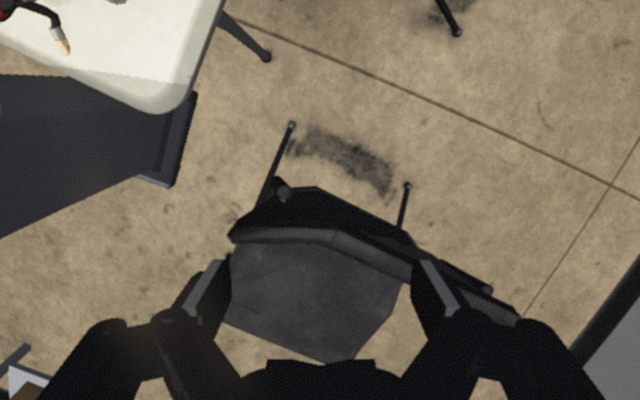

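Run:
```python
from h import *
crop('top0','t0c',235,150,395,290,5)
crop('side0','s0c',270,150,430,290,5)
```

```text
(no output)
```

View pics/t0c.png

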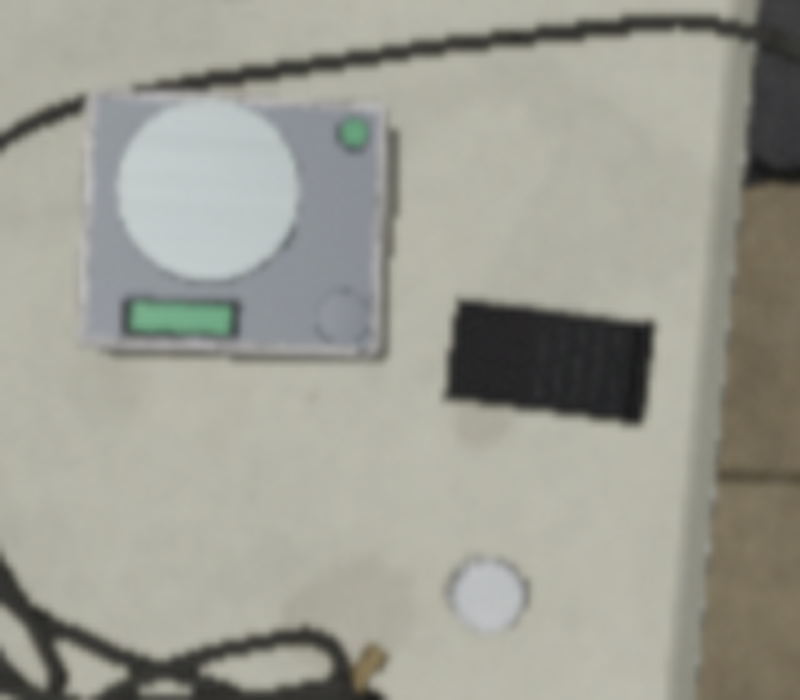

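View pics/s0c.png

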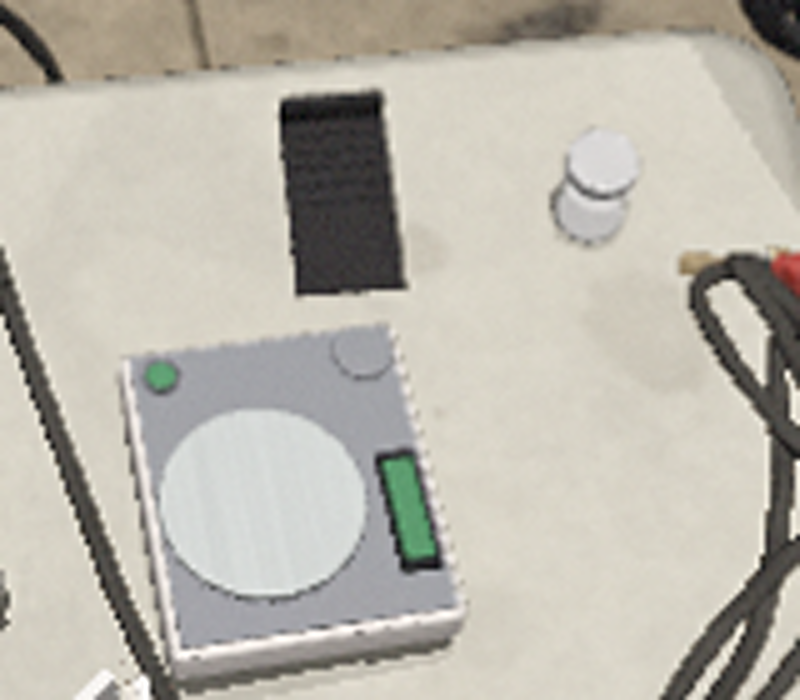

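```bash
cat > fit.py <<'E'
from h import *
from scipy.optimize import least_squares
def px(c,x0,y0,s): return np.array([(c[0]+.5)/s-.5+x0,(c[1]+.5)/s-.5+y0])
t,s=load('top0'),load('side0')
T=lambda *c:px(c,235,150,5); S=lambda *c:px(c,270,150,5)
W=[(t,[48,25,1.5],T(459,300)),(t,[48,-25,1.5],T(447,399)),(t,[-48,-25,22],T(640,423)),(t,[-48,25,22],T(654,321)),
(s,[-48,25,22],S(282,98)),(s,[-48,-25,22],S(382,92)),(s,[48,-25,1.5],S(406,288)),(s,[48,25,1.5],S(297,295))]
W=[W[0],W[1],W[2],W[3],]+W[4:]
# which y: wedge x points to +Y world, wedge y = -X world
W=[(f,[p[0],-p[1] if False else p[1],p[2]],u) for f,p,u in W]
B=[(t,[60,70,52],T(92,95)),(t,[60,-70,52],T(384,104)),(t,[-60,-70,52],T(378,352)),(t,[-60,70,52],T(84,343)),(t,[-42,-52,56],T(343,316)),
(s,[-60,-70,52],S(390,326)),(s,[60,-70,52],S(128,358)),(s,[60,70,52],S(180,648)),(s,[-60,70,52],S(463,606)),(s,[-42,-52,56],S(363,352))]
def tf(p,P,tilt):
    M=R.from_euler('z',p[2]).as_matrix()
    ax=np.array([52*1.,-42,0]) ; 
    ax=np.array([42.,-52,0]);ax/=np.linalg.norm(ax)
    # tilt so that (-,-) goes down
    r=R.from_rotvec(ax*tilt).as_matrix()
    if tilt and (r@np.array([-42,-52,0]))[2]>0: r=r.T
    return M@(r@(np.array(P)/1000))+np.array([p[0],p[1],0])
def fit(L,x0,tilt):
    fn=lambda p:np.concatenate([(proj(f,tf(p,P,tilt))[0]-u) for f,P,u in L])
    r=least_squares(fn,x0,loss='soft_l1'); return r.x,np.round(fn(r.x).reshape(-1,2),2)
if __name__=='__main__':
    for p,q in [(W,[.35,-.33,1.57]),(W,[.35,-.33,-1.57])]:
        for nm,sub in [('both',p),('top',[e for e in p if e[0] is t]),('side',[e for e in p if e[0] is s])]:
            x,r=fit(sub,q,0); print('wedge',nm,np.round(x,4),np.abs(r).mean()); 
        # with swapped
    for nm,sub in [('both',B),('top',[e for e in B if e[0] is t]),('side',[e for e in B if e[0] is s])]:
        x,r=fit(sub,[.4,-.2,0],.12); print('bal',nm,np.round(x,4),r.tolist()); print(tf(x,[-42,-52,8],.12),tf(x,[-42,-52,56],.12))
    print('jar',onz(t,*T(488,595),.052),onz(s,*S(602,163),.052))
    print('cup',onz(t,280.5,134.5,.042)); print('bottle', onz(t,352,110,.102))
    for v in(170,222,260): print('edge',onz(t,235+{170:745,222:715,260:700}[v]/5,v,0))
E
python3 fit.py
```

```text
wedge both [ 0.4617 -0.3314  1.5837] 11.336875000000001
wedge top [ 0.4684 -0.3312  1.748 ] 10.436250000000001
wedge side [ 0.4595 -0.3318  1.2708] 10.90875
wedge both [ 0.4419 -0.4099 -1.4422] 20.161875000000002
wedge top [ 0.4424 -0.4101 -1.4051] 19.29125
wedge side [ 0.4225 -0.4109 -1.9025] 17.241249999999997
bal both [ 0.5017 -0.1772 -0.004 ] [[-1.84, -1.53], [0.58, -0.75], [0.22, 1.21], [-2.48, 1.22], [-0.25, 0.31], [0.37, -3.28], [-2.4, -2.31], [-1.22, 1.46], [2.0, 0.28], [-0.26, -1.21]]
[ 4.59136872e-01 -2.29307768e-01  1.19628398e-04] [ 0.45465244 -0.23290061  0.04777444]
bal top [ 0.5023 -0.1785 -0.0035] [[-1.26, -1.74], [1.14, -0.98], [0.81, 0.96], [-1.87, 1.0], [0.34, 0.07]]
[ 4.59721968e-01 -2.30639333e-01  1.19628398e-04] [ 0.45523919 -0.23423424  0.04777444]
bal side [ 5.013e-01 -1.750e-01  4.000e-04] [[0.61, -2.51], [-2.18, -1.29], [-0.66, 2.59], [2.56, 1.12], [0.01, -0.39]]
[ 4.58978872e-01 -2.27302547e-01  1.19628398e-04] [ 0.45450996 -0.23091468  0.04777444]
jar [ 0.33075418 -0.30159209  0.052     ] [ 0.3314543  -0.29699153  0.052     ]
cup [ 0.64344734 -0.17405165  0.042     ]
bottle [ 0.68533701 -0.33899728  0.102     ]
edge [ 0.57280002 -0.42995087  0.        ]
edge [ 0.44281763 -0.41408162  0.        ]
edge [ 0.35171749 -0.40628839  0.        ]
```

```bash
sed -i 's/-p\[1\] if False else p\[1\]/-p[1]/' fit.py; python3 fit.py | grep wedge
python3 - <<'E'
from fit import *
x,r=fit(W,[.45,-.33,1.6],0); print(r.tolist())
# direct pad triangulation, and wedge tests
def tri(a,b):
    (o1,d1),(o2,d2)=a,b
    A=np.stack([d1,-d2],1); k=np.linalg.lstsq(A,o2-o1,rcond=None)[0]; return o1+d1*k[0],o2+d2*k[1]
print('pad',tri(ray(t,*T(343,316)),ray(s,*S(363,352))))
print('thin mid z1.5',onz(t,*T(453,349.5),.0015),onz(s,*S(351.5,291.5),.0015),'butt mid z22',onz(t,*T(647,372),.022),onz(s,*S(332,95),.022))
E
```

```text
wedge both [ 0.4408 -0.3296  1.4522] 0.5387500000000001
wedge top [ 0.4407 -0.3313  1.4515] 0.5662499999999999
wedge side [ 0.4412 -0.328   1.4542] 0.465
wedge both [ 0.4408 -0.3296  1.4522] 0.5387500000000001
wedge top [ 0.4407 -0.3313  1.4515] 0.5662499999999999
wedge side [ 0.4412 -0.328   1.4542] 0.465
[[-1.38, -0.48], [-1.79, 0.14], [0.27, 0.27], [-0.05, -0.24], [-0.62, -1.07], [0.65, -1.35], [0.01, -0.2], [-0.09, 0.01]]
pad (array([ 0.45597209, -0.23332659,  0.04313726]), array([ 0.45403172, -0.23223429,  0.04292142]))
thin mid z1.5 [ 0.44605894 -0.28575881  0.0015    ] [ 0.44649147 -0.28169575  0.0015    ] butt mid z22 [ 0.43506816 -0.37699603  0.022     ] [ 0.43592959 -0.37400137  0.022     ]
```

```bash
python3 -m crank '[[0,0,0,-1.03],[0,0,0,-1.03],[0,0,0,-1.03],[0,0,0,-1.03],[0,0,0,-1.03],[0,0,0,-1.03],[0,0,0,-1.03],[0,0,0,-1.03],[0,0,0,-1.03],[0,0,0,-1.03]]' 0
cat > go.py <<'E'
from h import *
import sys
def to(x,y,z):
    s=manip.state(); M=rot(s['tool_rot']); d=M.T@(np.array([x,y,z])-s['tool_pos'])*100
    print('tool shift cm',np.round(d,2),'xang',np.degrees(np.arctan2(M[1,0],M[0,0])).round(2),'zaxis',M[:,2].round(4),'t',round(s['time'],2),'p',s['tool_pos'].round(4),'F',np.round(s['contact_force'],2),'g',round(s['gripper_width'],3))
if __name__=='__main__': to(*map(float,sys.argv[1:4]))
E
python3 go.py 0.4326 -0.405 0.1
```

```text
time: 0.98
tool_pos: [0.2276, -0.5818, 0.2308]
tool_rot: [-0.0, 0.998, -0.057, -0.0]
contact_force: [-0.3, 0.7, 0.3]
gripper_width: -0.001
tool shift cm [ 18.36 -19.89  13.09] xang -6.54 zaxis [-2.e-04  8.e-04 -1.e+00] t 0.98 p [ 0.2276 -0.5818  0.2308] F [-0.3   0.74  0.32] g -0.001
```

```bash
python3 -m crank '[[1.84,-1.99,1.3,0],[1.84,-1.99,1.3,0],[1.84,-1.99,1.3,0],[1.84,-1.99,1.3,0],[1.84,-1.99,1.3,0],[1.84,-1.99,1.3,0],[1.84,-1.99,1.3,0],[1.84,-1.99,1.3,0],[1.84,-1.99,1.3,0],[1.84,-1.99,1.3,0]]' 0
python3 -m crank '[[0,0,0,0],[0,0,0,0]]'
python3 go.py 0.4326 -0.405 0.006
python3 -c "
from h import *
for n in ['side','top','wrist']: grab(n,n+'1')
crop('side1','s1c',250,120,450,290,4)
"
```

```text
time: 1.82
tool_pos: [0.4347, -0.4052, 0.1004]
tool_rot: [-0.0, 0.998, -0.06, -0.0]
contact_force: [0.1, 0.0, -0.1]
gripper_width: 0.0
time: 1.98
tool_pos: [0.4341, -0.4048, 0.0998]
tool_rot: [-0.001, 0.998, -0.058, -0.001]
contact_force: [-1.4, -0.1, 0.6]
gripper_width: 0.004
tool shift cm [-0.12  0.05  9.38] xang -6.7 zaxis [-0.0021  0.002  -1.    ] t 1.98 p [ 0.4341 -0.4048  0.0998] F [-1.4  -0.08  0.64] g 0.004
```

View pics/s1c.png

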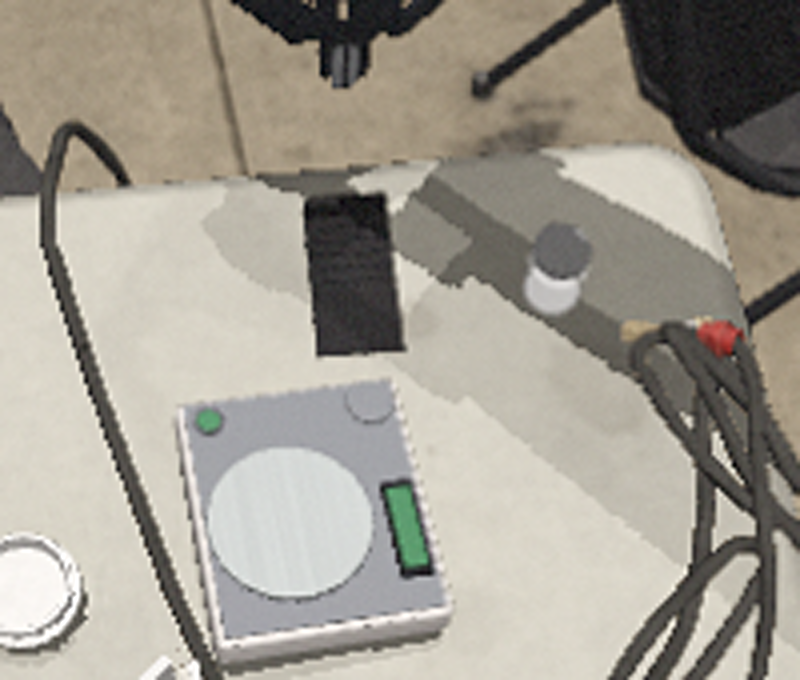

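View pics/wrist1.png

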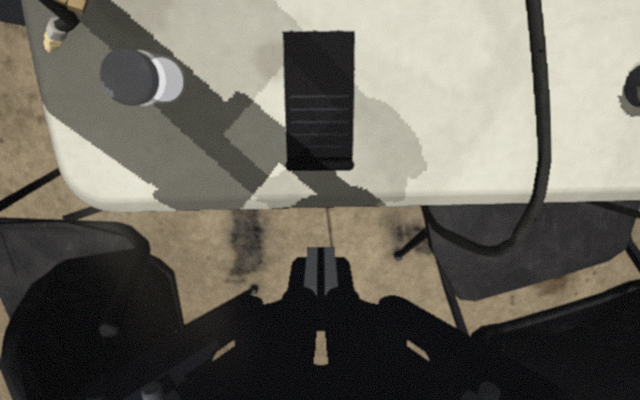

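View pics/top1.png

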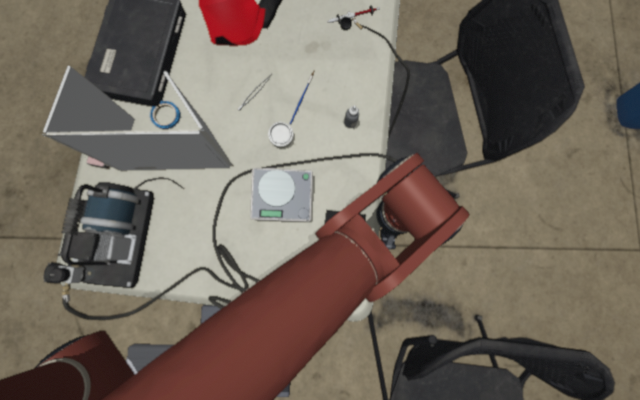

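```bash
python3 -m crank '[[0,0.05,2,0],[0,0,2,0],[0,0,2,0],[0,0,2,0],[0,0,1.2,0],[0,0,0,0],[0,0,0,0]]'
python3 go.py 0.4326 -0.388 0.007
python3 -c "
from h import *
grab('wrist','wrist2')
"
```

```text
time: 2.72
tool_pos: [0.4335, -0.4074, 0.0094]
tool_rot: [-0.0, 0.998, -0.06, -0.0]
contact_force: [1.1, 0.2, 0.7]
gripper_width: 0.002
tool shift cm [-0.32 -1.92  0.24] xang -6.9 zaxis [-3.e-04  2.e-04 -1.e+00] t 2.72 p [ 0.4335 -0.4074  0.0094] F [1.12 0.22 0.68] g 0.002
```

View pics/wrist2.png

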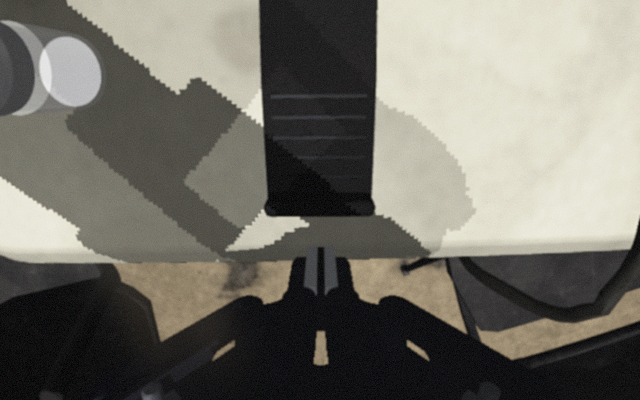

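```bash
python3 -m crank '[[0,-0.5,0.2,0],[0,-0.5,0,0],[0,-0.5,0,0],[0,-0.4,0,0],[0,-0.4,0,0],[0,-0.4,0,0],[0,-0.4,0,0],[0,-0.4,0,0],[0,-0.4,0,0],[0,-0.4,0,0]]'
python3 -m crank '[[0,-0.4,0,0],[0,-0.4,0,0],[0,0,0,0]]'
python3 go.py 0.4326 -0.388 0.007
python3 -c "
from h import *
grab('wrist','wrist3');grab('side','side3')
crop('side3','s3c',270,120,430,260,5)
"
```

```text
time: 3.6
tool_pos: [0.4391, -0.3638, 0.0073]
tool_rot: [0.0, 0.998, -0.06, 0.0]
contact_force: [0.3, -1.1, 0.7]
gripper_width: 0.003
time: 3.85
tool_pos: [0.44, -0.3553, 0.007]
tool_rot: [-0.0, 0.998, -0.059, -0.0]
contact_force: [0.9, 0.9, -0.6]
gripper_width: -0.0
tool shift cm [-0.34  3.34  0.  ] xang -6.81 zaxis [-4.e-04  9.e-04 -1.e+00] t 3.85 p [ 0.44   -0.3553  0.007 ] F [ 0.89  0.89 -0.62] g -0.0
```

View pics/wrist3.png

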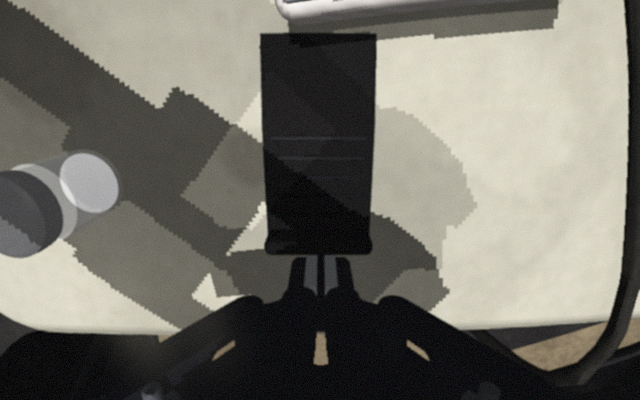

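View pics/s3c.png

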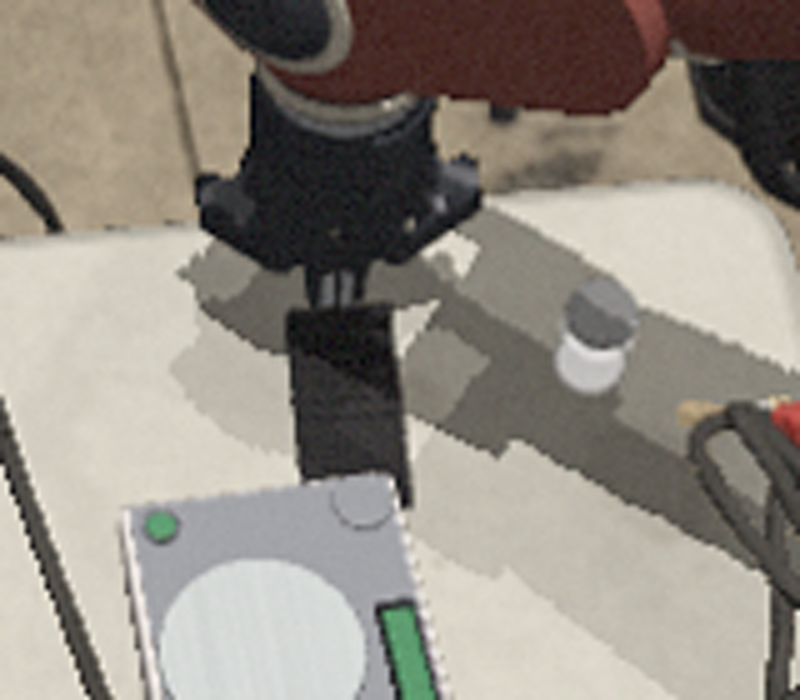

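Run:
```python
from h import *
f=load('wrist3')
print('thin',onz(f,262,34,.0015),onz(f,376.5,33.5,.0015)); print('butt top',onz(f,264,250,.022),onz(f,372,251,.022))
print('house corner',onz(f,278,3,.047))
```

```text
thin [ 0.42831491 -0.24620107  0.0015    ] [ 0.47720476 -0.25188527  0.0015    ]
butt top [ 0.41681978 -0.3378058   0.022     ] [ 0.46542513 -0.34415717  0.022     ]
house corner [ 0.44101495 -0.2470862   0.047     ]
```

```bash
python3 -m crank '[[0,-0.4,0,0],[0,-0.4,0,0],[0,-0.4,0,0],[0,-0.4,0,0],[0,-0.3,0,0],[0,-0.3,0,0],[0,-0.3,0,0]]'
python3 -m crank '[[0,-0.3,0,0],[0,-0.3,0,0],[0,-0.3,0,0]]'
python3 -m crank '[[0,-0.3,0,0],[0,-0.3,0,0],[0,0,0,0]]'
python3 go.py 0.4326 -0.388 0.007
python3 -c "
from h import *
grab('wrist','wrist4');grab('side','side4')
crop('side4','s4c',270,120,430,260,5)
"
```

```text
time: 4.53
tool_pos: [0.4435, -0.3327, 0.0082]
tool_rot: [0.002, 0.998, -0.059, 0.001]
contact_force: [-0.5, -5.2, 0.7]
gripper_width: 0.0
time: 4.78
tool_pos: [0.4442, -0.3226, 0.0075]
tool_rot: [0.0, 0.998, -0.06, 0.0]
contact_force: [-1.7, -4.6, -0.6]
gripper_width: 0.003
time: 5.03
tool_pos: [0.4449, -0.3155, 0.0072]
tool_rot: [-0.001, 0.998, -0.06, -0.0]
contact_force: [-0.2, -2.1, 2.1]
gripper_width: -0.001
tool shift cm [-0.36  7.34  0.01] xang -6.83 zaxis [-1.0e-04  1.3e-03 -1.0e+00] t 5.03 p [ 0.4449 -0.3155  0.0072] F [-0.21 -2.06  2.14] g -0.001
```

View pics/wrist4.png

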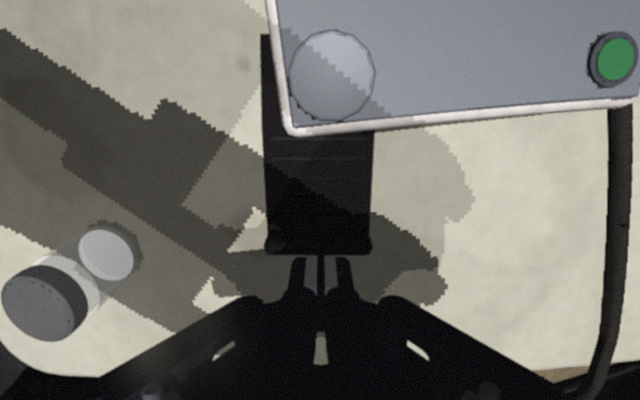

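View pics/s4c.png

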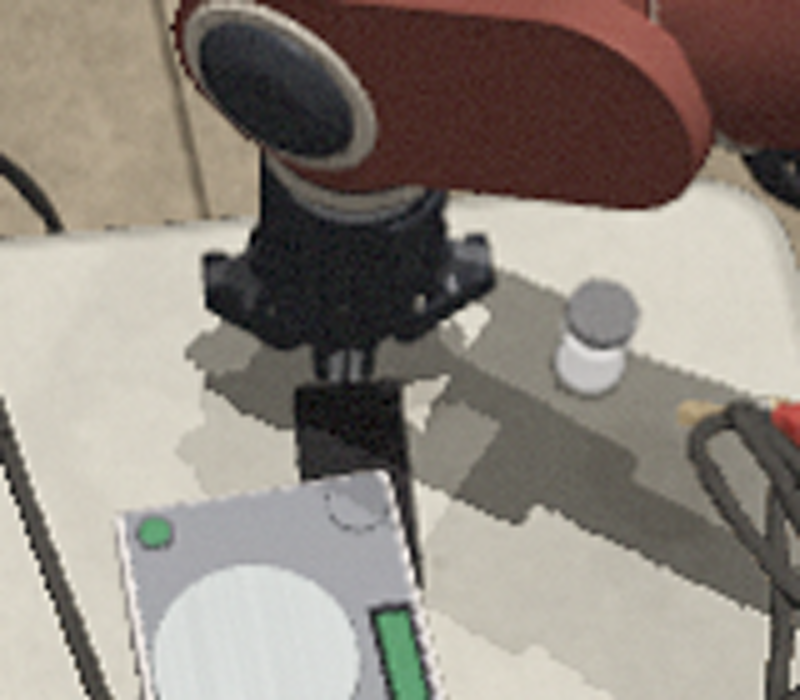

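```bash
python3 -m crank '[[0,-0.3,0,0],[0,-0.3,0,0],[0,-0.3,0,0],[0,-0.3,0,0]]'
python3 -m crank '[[0,-0.3,0,0],[0,-0.3,0,0],[0,-0.3,0,0]]'
python3 -m crank '[[0,-0.3,0,0],[0,-0.3,0,0],[0,0,0,0],[0,0,0,0]]'
python3 go.py 0.4326 -0.388 0.007
python3 -c "
from h import *
grab('wrist','wrist5');grab('side','side5')
crop('side5','s5c',270,120,430,260,5)
"
```

```text
time: 5.47
tool_pos: [0.4461, -0.3043, 0.0072]
tool_rot: [-0.0, 0.998, -0.06, -0.0]
contact_force: [-0.3, -3.9, -1.9]
gripper_width: 0.0
time: 5.72
tool_pos: [0.4472, -0.2953, 0.0071]
tool_rot: [0.0, 0.998, -0.06, -0.0]
contact_force: [-1.6, -4.0, -1.5]
gripper_width: -0.001
time: 6.05
tool_pos: [0.448, -0.2888, 0.0072]
tool_rot: [-0.001, 0.998, -0.06, -0.0]
contact_force: [-0.1, 0.9, 0.3]
gripper_width: 0.001
tool shift cm [-0.35 10.03 -0.  ] xang -6.84 zaxis [-2.0e-04  1.8e-03 -1.0e+00] t 6.05 p [ 0.448  -0.2888  0.0072] F [-0.14  0.86  0.3 ] g 0.001
```

View pics/wrist5.png

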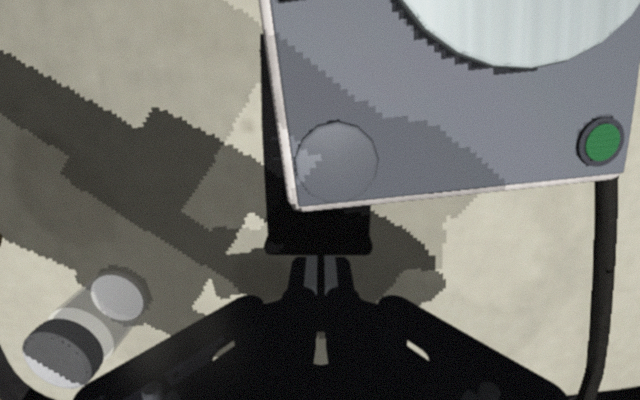

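View pics/s5c.png

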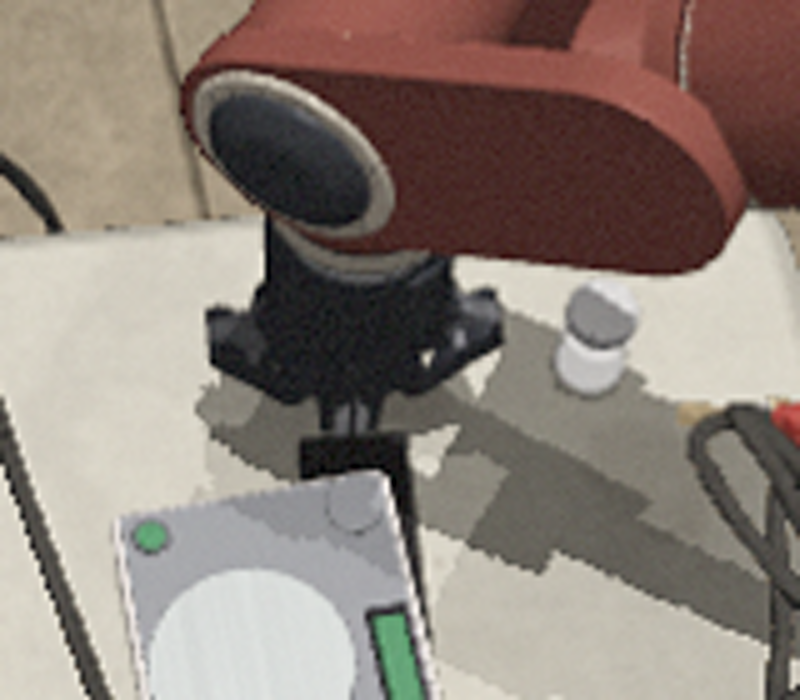

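Run:
```python
from h import *
f=load('wrist5'); s=load('side5')
pc=onz(f,337,163,.056); print('pad',pc, onz(s,(353+.5)/5-.5+270,(502+.5)/5-.5+120,.056))
a,b=onz(f,265,252,.022),onz(f,372,252,.022); print('butt top',a,b)
w=(a+b)/2; st=manip.state()['tool_pos']
d=np.array([.118,.993])
print('foot in wedge x', (pc-w)[:2]@d-.048, 'from tcp',(pc[:2]-st[:2])@d-.011-.048)
# housing top 3 corners in wrist: near right (296,209), far right (623,178) level?
for z in(.05,.052): print(onz(f,293,208,z),onz(f,622,178,z), np.linalg.norm(onz(f,293,208,z)-onz(f,622,178,z)))
```

```text
pad [ 0.46089216 -0.22826535  0.056     ] [ 0.46000737 -0.22713598  0.056     ]
butt top [ 0.42510017 -0.27245613  0.022     ] [ 0.47344411 -0.27829435  0.022     ]
foot in wedge x 0.00015128430636038304 from tcp 0.0027314171161663403
[ 0.44468971 -0.24313351  0.05      ] [ 0.56022498 -0.24603951  0.05      ] 0.11557181184813148
[ 0.4449588  -0.24243547  0.052     ] [ 0.55819476 -0.24528364  0.052     ] 0.11327177203924785
```

```bash
python3 -m crank '[[0,-0.3,0,0],[0,-0.3,0,0],[0,-0.3,0,0],[0,0,0,0],[0,0,0,0]]'
python3 go.py 0.4326 -0.388 0.007
python3 -m crank '[[0,0.5,0,0],[0,0.8,0,0],[0,0.8,0,0],[0,0,0,0],[0,0,-2,0],[0,0,-3,0],[0,0,-3,0],[0,0,-3,0],[0,0,0,0],[0,0,0,0]]'
python3 -c "
from h import *
grab('wrist','wrist6');grab('side','side6')
crop('side6','s6c',270,120,430,260,5)
"
python3 go.py 0.461 -0.228 0.076
```

```text
time: 6.57
tool_pos: [0.4491, -0.28, 0.0072]
tool_rot: [-0.001, 0.998, -0.06, -0.0]
contact_force: [-0.2, -0.3, 0.1]
gripper_width: -0.003
tool shift cm [-3.500e-01  1.092e+01  1.000e-02] xang -6.84 zaxis [-0.      0.0015 -1.    ] t 6.57 p [ 0.4491 -0.28    0.0072] F [-0.17 -0.35  0.11] g -0.003
time: 7.4
tool_pos: [0.4479, -0.3031, 0.1201]
tool_rot: [0.002, 0.998, -0.06, 0.002]
contact_force: [0.4, -0.3, -0.2]
gripper_width: -0.002
tool shift cm [ 0.61 -7.46  4.05] xang -6.86 zaxis [-0.001   0.0011 -1.    ] t 7.5 p [ 0.4461 -0.3013  0.1164] F [-0.39 -0.47 -0.9 ] g 0.001
```

View pics/wrist6.png

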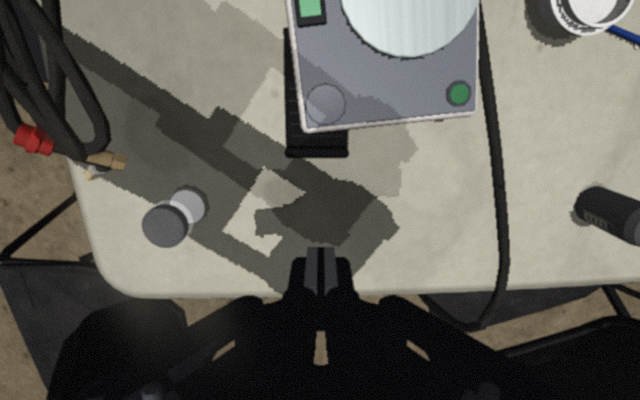

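View pics/s6c.png

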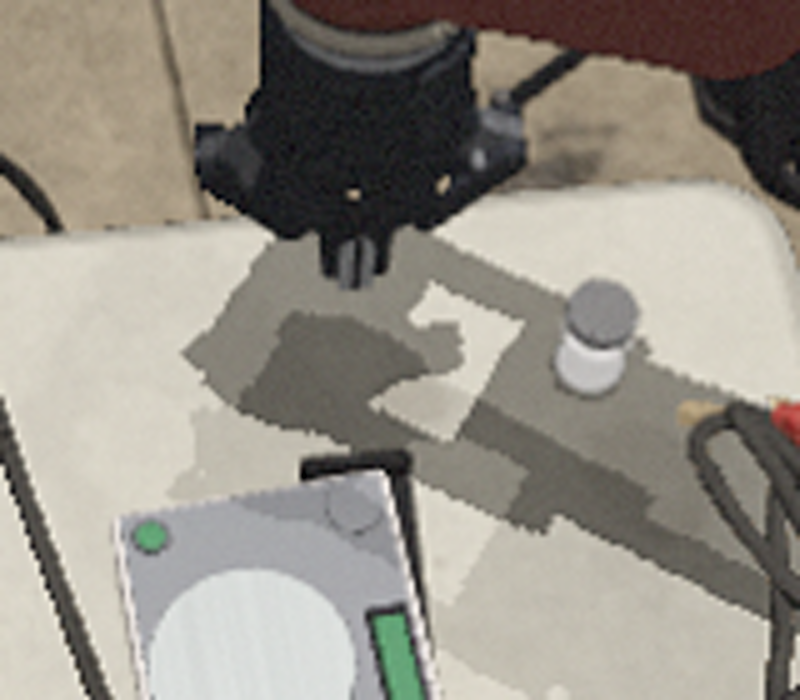

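Run:
```python
from h import *
crop('wrist6','w6c',270,0,490,170,3.6)
```

```text
(no output)
```

View pics/w6c.png

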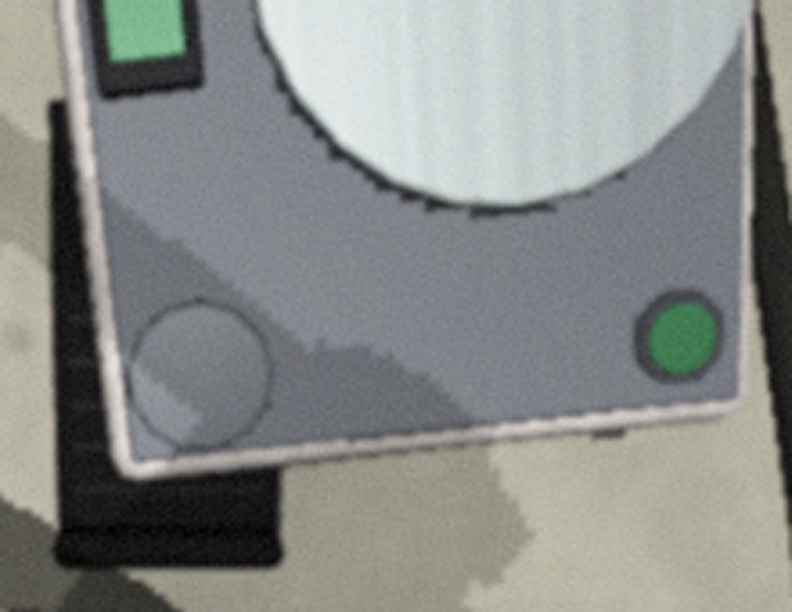

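```bash
python3 - <<'E'
from h import *
f=load('wrist6'); s=load('side6')
c=lambda x,y:((x+.5)/3.6-.5+270,(y+.5)/3.6-.5)
for z in(.052,.056): print('pad wrist',z,onz(f,*c(201,374),z),'side',onz(s,(355+.5)/5-.5+270,(504+.5)/5-.5+120,z))
a,b=onz(f,*c(57,562),.022),onz(f,*c(281,562),.022); th=onz(f,*c(52,100),.0015)
print(a,b,th); w=(a+b)/2; e=(a-b)[:2]/np.linalg.norm((a-b)[:2]); d=np.array([e[1],-e[0]])
if d[1]<0:d=-d
pc=onz(f,*c(201,374),.056); print('yaw dir',d,'width',np.linalg.norm(a-b),'len',(th-a)[:2]@d); print('foot wedge x from butt',(pc-w)[:2]@d-.048,'from thin',48e-3+(pc-th)[:2]@d)
E
python3 go.py 0.461 -0.228 0.076
```

```text
pad wrist 0.052 [ 0.4611233  -0.22822445  0.052     ] side [ 0.4588325  -0.22788174  0.052     ]
pad wrist 0.056 [ 0.46105521 -0.2280987   0.056     ] side [ 0.45939056 -0.22606896  0.056     ]
[ 0.42658671 -0.26394954  0.022     ] [ 0.47414853 -0.26976821  0.022     ] [ 0.43761335 -0.1707935   0.0015    ]
yaw dir [0.1214337  0.99259955] width 0.04791642254315868 len 0.093805643300844
foot wedge x from butt -0.008228839669575813 from thin -0.0060344829704198355
tool shift cm [ 0.61 -7.46  4.05] xang -6.86 zaxis [-0.001   0.0011 -1.    ] t 7.5 p [ 0.4461 -0.3013  0.1164] F [-0.39 -0.47 -0.9 ] g 0.001
```

```bash
python3 -m crank '[[0.1,-1.25,0,0],[0.1,-1.25,0,0],[0.1,-1.25,0,0],[0.1,-1.25,0,0],[0.1,-1.2,1,0],[0.1,-1.2,1,0],[0,0,1,0],[0,0,1,0],[0,0,0,0],[0,0,0,0]]'
python3 go.py 0.4605 -0.2275 0.056
python3 -c "
from h import *
grab('wrist','wrist7');grab('side','side7')
crop('side7','s7c',270,120,430,260,5)
"
```

```text
time: 8.33
tool_pos: [0.4606, -0.2287, 0.0759]
tool_rot: [-0.001, 0.998, -0.06, -0.001]
contact_force: [0.4, 0.3, 0.9]
gripper_width: -0.002
tool shift cm [-0.02 -0.12  1.99] xang -6.86 zaxis [-0.0022  0.0013 -1.    ] t 8.33 p [ 0.4606 -0.2287  0.0759] F [0.45 0.28 0.9 ] g -0.002
```

View pics/wrist7.png

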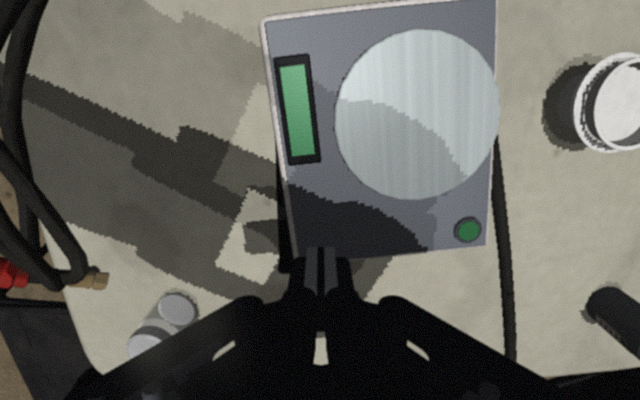

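View pics/s7c.png

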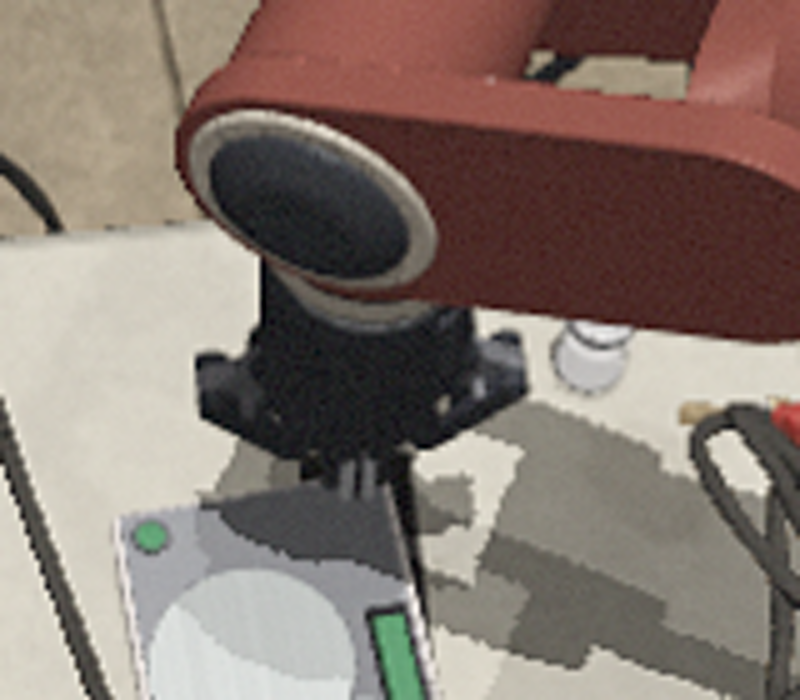

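```bash
python3 -m crank '[[0,0,0.5,0],[0,0,0.5,0],[0,0,0.4,0],[0,0,0.2,0],[0,0,0.2,0],[0,0,0,0],[0,0,0,0]]'
python3 go.py 0.4605 -0.2275 0.056
```

```text
time: 9.02
tool_pos: [0.4613, -0.2288, 0.0592]
tool_rot: [-0.0, 0.998, -0.06, -0.0]
contact_force: [-0.7, -0.1, 0.2]
gripper_width: 0.001
tool shift cm [-0.09 -0.12  0.32] xang -6.84 zaxis [-2.e-04  2.e-04 -1.e+00] t 9.02 p [ 0.4613 -0.2288  0.0592] F [-0.65 -0.12  0.24] g 0.001
```

```bash
python3 -m crank '[[0,0,0.1,0],[0,0,0.1,0],[0,0,0.05,0],[0,0,0,0],[0,0,0,0]]'
python3 -m crank '[[0,0,0.05,0],[0,0,0.05,0],[0,0,0,0],[0,0,0,0]]'
```

```text
time: 9.43
tool_pos: [0.4614, -0.2289, 0.0568]
tool_rot: [-0.0, 0.998, -0.06, 0.0]
contact_force: [-0.2, 0.7, -0.3]
gripper_width: 0.001
time: 9.77
tool_pos: [0.4614, -0.2289, 0.0558]
tool_rot: [-0.0, 0.998, -0.06, -0.0]
contact_force: [0.1, -0.6, 0.3]
gripper_width: 0.002
```

```bash
python3 -m crank '[[0,0,0.05,0],[0,0,0,0],[0,0,0,0]]'
python3 -m crank '[[0,0,0.05,0],[0,0,0,0],[0,0,0,0]]'
```

```text
time: 10.02
tool_pos: [0.4614, -0.229, 0.0557]
tool_rot: [0.0, 0.998, -0.06, -0.0]
contact_force: [-1.9, 0.4, 3.2]
gripper_width: 0.0
time: 10.27
tool_pos: [0.4615, -0.229, 0.0556]
tool_rot: [0.0, 0.998, -0.06, -0.0]
contact_force: [-2.9, 2.2, 6.1]
gripper_width: 0.003
```

```bash
python3 -m crank '[[0,0,0.05,0],[0,0,0,0],[0,0,0,0],[0,0,0,0]]'
python3 -c "
from h import *
grab('side','side8');crop('side8','s8c',270,120,430,260,5)"
python3 -m crank '[[0,0,-0.1,0],[0,0,-0.2,0],[0,0,-0.5,0],[0,0,-2,0],[0,0,-2,0],[0,0,-2,0],[0,1,-2,0],[0,2,-2,0],[0,2,0,0],[0,2,0,0]]'
python3 -m crank '[[0,2,0,0],[0,2,0,0],[0,0,0,0],[0,0,0,0]]'
python3 go.py 0 0 0
python3 -c "
from h import *
for n in ['wrist','side','top']: grab(n,n+'9')
crop('side9','s9c',270,120,430,260,5)"
```

```text
time: 10.6
tool_pos: [0.4615, -0.229, 0.0555]
tool_rot: [0.0, 0.998, -0.06, -0.0]
contact_force: [-4.6, 1.8, 8.7]
gripper_width: 0.003
time: 11.48
tool_pos: [0.4539, -0.2998, 0.1647]
tool_rot: [0.001, 0.998, -0.059, 0.002]
contact_force: [0.5, 0.8, 0.0]
gripper_width: -0.001
time: 11.82
tool_pos: [0.448, -0.3386, 0.1622]
tool_rot: [-0.0, 0.998, -0.06, -0.0]
contact_force: [0.5, 1.3, -0.1]
gripper_width: -0.003
tool shift cm [-48.56 -28.19  16.24] xang -6.93 zaxis [-0.e+00  6.e-04 -1.e+00] t 11.82 p [ 0.448  -0.3386  0.1622] F [ 0.52  1.26 -0.1 ] g -0.003
```

View pics/wrist9.png

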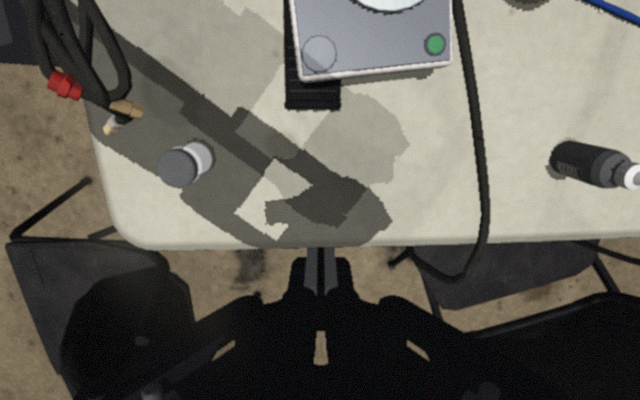

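View pics/s9c.png

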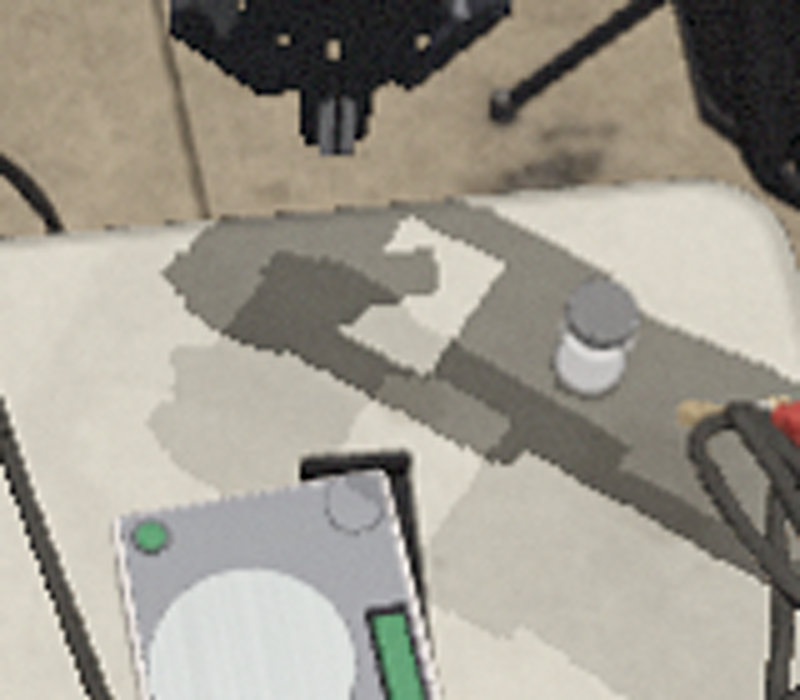

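View pics/s8c.png

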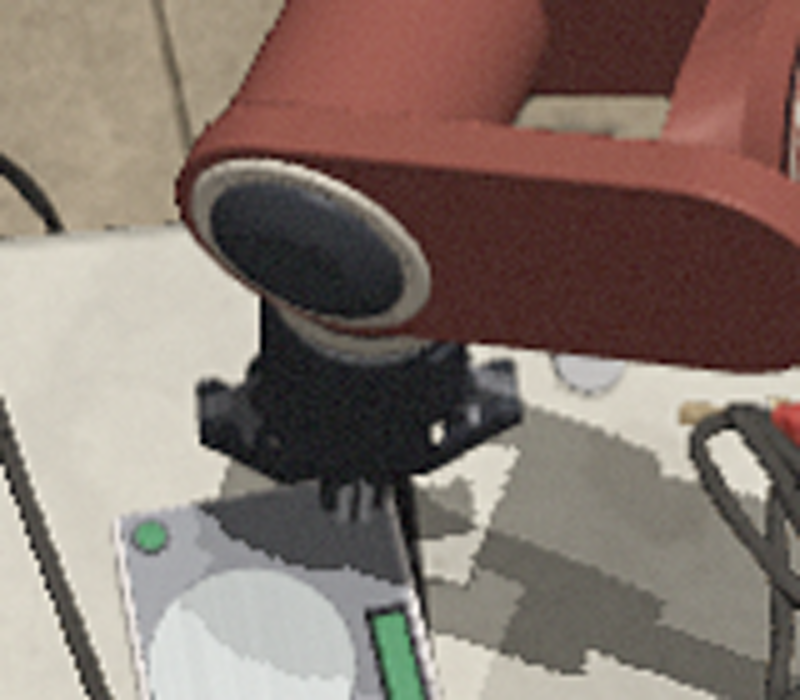

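The last pictures show the balance unmoved. The pad is at (354,504) and the ridge at y≈463 in the side crop, the same as before the press, and the fingers are clear. Handing in.

```bash
python3 -c "
from plant import manip
s=manip.state();print(s['time'],s['contact_force'].round(2));manip.job_done()"
```

```text
11.9667 [-0.02  0.28  0.26]
the job is handed in; nothing more can be done
```

The job was handed in at about 12 s; no verdict came back, so the result rests on my own checks.

- **Push:** I pushed the wedge about 108 mm with closed fingertips, thin end first. The highest force I read was about 5 N. The camera check puts the short foot 6 to 8 mm behind the wedge's origin, well inside the flat part, which runs from -40 to +10 mm.
- **Press:** I pressed the corner pad to about 8.7 N. The fingers met it 55.7 mm above the table, against 56 mm for a level balance, and it gave only about 0.2 mm. At that load the wrist also read about 5 N sideways, which I did not explain.
- **After letting go:** The pad and the wedge ridge are in the same place in the side picture as before the press. In the last pictures the jar and the balance look unmoved, and I saw no sign that the cup or bottle moved. The robot is clear, with the wrist force near zero.

**Not measured:** I judged level from the pad height and the pictures, not from a direct tilt measurement. I could not read the force between the wedge and the balance. At the start, the housing corners I read off disagreed with the model by 1 to 3 pixels, so I relied on the pad instead. For the pad, the side and wrist cameras agreed to about 2 mm.

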